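Snap a knob into a puzzle-box lid and proof-pull it

TASK

Take the blue knob from the wooden rack and press it into the snap socket in the middle of the plywood puzzle-box lid on the spring tester until it clicks fully home with its flange down on the lid. Then, gripping the knob, pull it straight up with 10 N and keep that pull for two seconds to prove the joint holds, ease off and let go, leaving the knob held in its socket. Never load the lid with more than 18 N, pressing or pulling, and leave the red and yellow knobs in the rack.

Things in the scene. Friction and masses are not known exactly. Their poses are not given: they have to be found in the camera images.
- knob_blue_grip (a point): Centre of the grip (a plain cylinder 30 mm across, clear from 9 mm below to 8 mm above this point) of the loose blue knob, upright with a little play in one of the rack's holes. On the axis, 27.5 mm above the flange's underside, 72 mm above the stem's tip, 10 mm below the top; z axis up along the knob. Whole knob 82 mm tall, about 50 g.
- knob_blue_seat (a point): Centre of the underside of the blue knob's 30 mm flange, the face that must end down on the lid; z up along the knob. Below it the white plastic snap stem, 44.5 mm long: an 8 mm neck, then a 15 mm arrowhead barb, 17 mm long, tapering to a 6 mm tip.
- socket (a point): Centre of the mouth of the snap socket, a 21 mm hole with a 4 mm bevel, level with the lid's top face, about 98 mm above the table at rest; it moves with the lid. Under it two sprung brass jaws part as the barb passes (a push of roughly 4 to 9 N) and click shut behind it; how high the jaws sit differs, so the clicked knob keeps 1 to 11 mm of free play up and down. z axis up, x axis along the lid's long side.
- lid (a joint): Height in metres (0 at rest, up positive) of the plywood puzzle-box lid, 150 x 120 x 10 mm, with a ring of coloured picture pieces round the socket. It floats on stiff springs: it sinks when pressed and rises when a knob in it is pulled, 2 to 3 mm for 10 N, in proportion to the load.
- tester: Fixed grey spring tester that carries the lid, 170 (x) x 140 (y) mm, origin at the centre of its underside. Four 10 mm guide rods stand at the lid's corners, 67 mm along x and 52 mm along y from the socket, tops 16 mm above the lid.
- knob_red_grip (a point): Same point on the loose red knob, of the same shape, in another hole of the rack; leave it.
- knob_yellow_grip (a point): Same point on the loose yellow knob, of the same shape, in another hole of the rack; leave it.
- rack: Fixed wooden block, 75 (x) x 220 (y) x 50 mm tall, origin at the centre of its underside; three 18 mm holes in a row along its y axis at -70, 0 and +70 mm. Knobs stand with the flange on its top face; there is most room for fingers across the row, that is closing along the rack's x axis.
Mind the look-alikes: they are no part of the job. Of the things that look like the part that bears knob_yellow_grip, the smaller one is meant. Leave any pink look-alike of the part that bears knob_blue_grip alone.

How it is judged:
On the way, in this order (a step that is already met when the one before it is completed fails the run):
1. the blue knob is pressed home in the socket: flange within 2.5 mm of the lid, upright and centred (z of knob_blue_seat in the frame of socket between -0.003 and 0.0025 m and horizontal distance between knob_blue_seat and socket below 0.005 m and angle between the z axis of knob_blue_grip and the z axis of socket, either way round below 0.12 rad), for 0.2 s.
2. gripped by the fingers, the seated knob is pulled up so that the lid's springs carry 7.5 to 13 N (lid 1.9 to 3.25 mm up) for 1.2 s without a break (z of knob_blue_seat in the frame of socket between -0.003 and 0.0125 m and horizontal distance between knob_blue_seat and socket below 0.005 m and angle between the z axis of knob_blue_grip and the z axis of socket, either way round below 0.12 rad and value of joint lid between 0.0019 and 0.00325 m and contact force between the fingers and knob_blue above 3 N), for 1.2 s.
At the end, for the whole second after the job is handed in: The blue knob is released and at rest in the socket, flange no more than 12.5 mm above the lid (its free play at most), centred within 5 mm and upright; the lid is back within 1 mm of its rest height; the red and yellow knobs stand in the rack within 12 mm of where they were (z of knob_blue_seat in the frame of socket between -0.003 and 0.0125 m and horizontal distance between knob_blue_seat and socket below 0.005 m and angle between the z axis of knob_blue_grip and the z axis of socket, either way round below 0.12 rad and value of joint lid between -0.001 and 0.001 m and linear speed of knob_blue below 0.02 m/s and distance of each of knob_red_grip, knob_yellow_grip from where it was at the start of the episode below 0.012 m and angle between each of knob_red_grip, knob_yellow_grip's own z axis and vertical below 0.2 rad); the robot touches nothing.
It fails at once if the lid pressed with more than about 21 N (lid 5.25 mm below rest) (value of joint lid below -0.00525 m).
It fails at once if the lid pulled with more than about 18.5 N (lid 4.6 mm above rest) (value of joint lid above 0.0046 m).
It fails at once if the red or yellow knob taken out of the rack or knocked out of place (distance of any of knob_red_grip, knob_yellow_grip from where it was at the start of the episode above 0.03 m).
It also fails if it takes over 72 s, if anything falls off the work surface, if the arm or the gripper's body presses on something with over 40 N, if the wrist force passes 120 N, or if a joint passes its speed limit or range.

ROBOT

A 6-joint arm with a two-finger parallel gripper is mounted at the origin on the work surface. World frame = base frame: x ahead of the robot, y to its left, z up, the work surface at z = 0. Lengths are in m, angles in rad, forces in N, time in s.
With the tool pointing down it reaches from about 0.15 to 0.775 m from the base axis. Payload 6.1 kg.
Tool frame: the origin (TCP) lies on the front face of the gripper's body, between the roots of the fingers; the fingertips stand 73 mm ahead of it and the grasp point (between the pads) lies 54 mm ahead of it; y points along the fingers, z is the direction in which the jaws open and shut, and the axes are right-handed (so a half turn about y gives the same grasp; the last joint's range is limited). The gripper opens to 85 mm and grips with 20 to 120 N. Pads are 22 mm wide; open, the fingers measure 114 mm over their backs; the gripper's body (76 mm by 85 mm) begins 54 mm behind the grasp point. The pads swing forward as they close: fully open they stand 13 mm farther back than shut.
Start: joints at [-1.13, 0.126, -0.04, 1.405, 0, 1.571], TCP at [0.224, -0.475, 0.304] pointing down, gripper open.
Joint ranges: [-2.72, 2.72], [-0.95, 1.95], [-1.27, 1.35], [-1.78, 2.02], [-1.46, 1.47], [-3.14, 3.14]. Speed limits (rad/s): [2.39, 2.39, 3.01, 3.14, 3.14, 3.14].

INTERFACE

Orientations are given as a rotation vector (axis times angle).
In Python, from rig import bot, imaging, ticket gives the robot as it stands. The module is installed in compiled form; this text tells all that it offers.
- The arm moves only by the tool step_arm, never from a script. Its argument "increments" is a list of rows, each an object with "turn": the turn, a rotation vector about the tool's x, y, z in rad, a list of three; "dp": the shift along the tool's x, y, z in mm, a list of three; "claw": the opening, from 0 (shut) to 1 (fully open). A call has 1 to 12 rows; each row shifts and turns the commanded pose from where the row before left it, along the tool's axes as they then stand; what a row does not reach is not made up. A row lasts 1/12 s, in which the tool goes at most 41.7 mm and 7.16 degrees, less where a joint would pass 70% of its speed; a pose out of reach is approached as far as the arm can. A call is refused whole if a number of a shift passes 41.7 or a number of a turn 0.125, either way. A call with a gripper value outside its range is refused whole. The fingers move at their own pace and stop on an object; "squeeze" is the grip in N (left out, the last holds). Time passes only in rows, so rows that do not move let the fingers close. It gives the time, the measured TCP pose, the force and the opening at its end, in the units of the state.
- bot.observe(): the state, without advancing time (a new reading comes with each control period).
- imaging.camera(name): name is "side" or "top" or "wrist"; returns a dict with "color" (400x640x3 uint8, blue, green, red), "fov_y" (degrees; the focal length in pixels is half the picture's height over the tangent of half this angle, whatever the lens; pixels are square), "cx", "cy" (the principal point, pixels), "R" (3x3) and "t" (3): a world point X has camera coordinates R X + t; the wrist camera has in their place "hand_eye" (4x4, takes a point from camera to tool coordinates, whose origin is the TCP and whose axes are the tool frame's). Camera axes: x right, y down, z forward; pixel columns grow to the right and rows downward; lengths in m; the calibration is good to about 2 mm. The wrist camera is an equidistant fisheye: a pixel r from the principal point sees the ray r / f radians off the axis. A picture is of the moment at which its call begins: read the wrist's pose just before it. There is no depth.
- ticket.sign_off(): hands the job in, once; it reports no verdict.
The state is a dict: "time_s": time; "joint_positions": joint angles; "joint_velocities": joint speeds; "tau": joint torques, N m; "eef_pos": TCP position; "tcp_rot": TCP orientation; "contact_force": force on the tool from outside, world axes, zero at the start; "wrist_torque": the same for the moment, N m; "width": finger opening in m.
Only numpy, scipy, OpenCV 4.12 (cv2) and the standard library are available. Lean on these libraries where they do the work, as an engineer would, in place of code of your own. Each camera call takes 0.05 s, during which the arm holds its last target. There are 200 camera calls.

## Working session

There is one attempt and no reset: what is moved stays moved. The work goes in short steps, Python scripts to look and compute and a tool call to move; the robot and the scene stay as the last step left them, time stands still between calls to the robot, and variables do not carry over. Pictures are saved under pics/ and viewed, about 8 in all and at most 12, crops included, and the job is handed in when it is done.

Besides the shell and the picture viewer there is one more tool, called after ">>>" as name(argument=value, ...), one argument or row to a line, values as JSON. step_arm: Moves the arm, as the interface text tells. Its arguments: {"type":"object","properties":{"increments":{"type":"array","items":{"type":"object","properties":{"turn":{"type":"array","items":{"type":"number"}},"dp":{"type":"array","items":{"type":"number"}},"claw":{"type":"number"}}}},"squeeze":{"type":"number"}},"required":["increments"]}

```bash
mkdir -p pics; python3 - <<'E'
from rig import bot, imaging
import cv2,numpy as np
s=bot.observe(); print({k:np.round(v,3).tolist() for k,v in s.items()})
for n in("top","side"):
    c=imaging.camera(n); cv2.imwrite(f"pics/{n}0.png",c["color"]); print(n,c["fov_y"],c["cx"],c["cy"],np.round(c["R"],3).tolist(),np.round(c["t"],3).tolist())
w=imaging.camera("wrist"); print(w["fov_y"],np.round(w["hand_eye"],3).tolist())
E
```

```text
{'time_s': 0.0, 'joint_positions': [-1.13, 0.126, -0.041, 1.405, -0.0, 1.571], 'joint_velocities': [-0.0, -0.0, 0.001, 0.001, -0.0, 0.001], 'tau': [-0.003, -43.59, 35.293, 0.017, -0.0, -0.0], 'eef_pos': [0.224, -0.475, 0.303], 'tcp_rot': [-0.443, 1.979, -1.976], 'contact_force': [-0.138, 0.219, 0.475], 'wrist_torque': [0.001, -0.096, 0.018], 'width': 0.085}
top 43.69775141560946 310.58860220923685 198.35323407926012 [[-0.028, -1.0, 0.007], [-0.987, 0.026, -0.159], [0.159, -0.012, -0.987]] [-0.026, 0.562, 0.935]
side 56.632453769359216 320.639534436366 196.78783822371753 [[-0.744, -0.668, 0.003], [-0.489, 0.541, -0.685], [0.455, -0.511, -0.729]] [0.386, 0.367, 0.484]
65.70646984690485 [[0.001, 0.951, 0.309, -0.079], [-0.001, -0.309, 0.951, -0.07], [1.0, -0.001, 0.001, -0.0], [0.0, 0.0, 0.0, 1.0]]
```

View pics/top0.png

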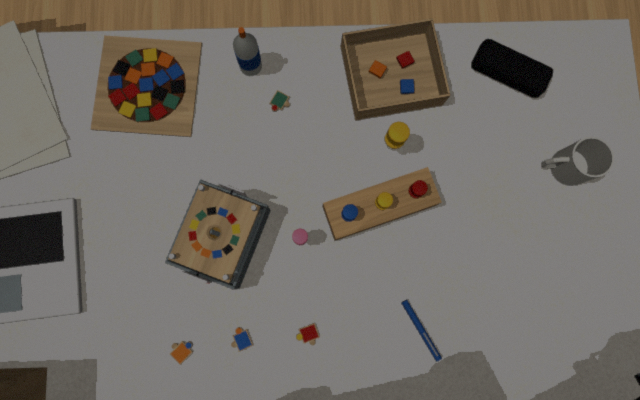

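View pics/side0.png

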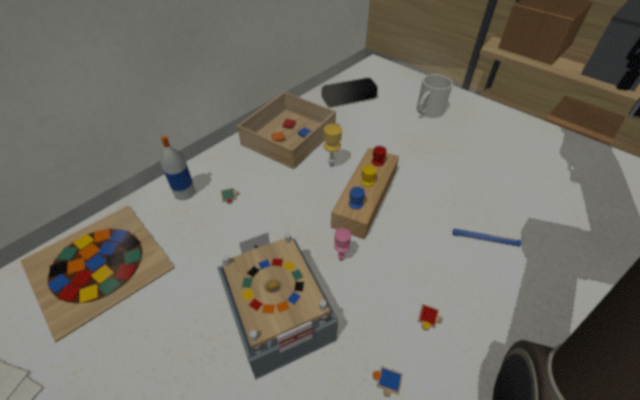

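Top view: blue knob at (350,213), yellow (385,200) and red (419,189) stand in the rack. The larger yellow look-alike is at (397,133), the pink one at (300,237), and the socket at about (214,232). I'll use the rack's blue knob.

```bash
cat > h.py <<'E'
import numpy as np, cv2
from rig import bot, imaging
from scipy.spatial.transform import Rotation as Ro
def ray(c,u,v,s=None):
    f=200/np.tan(np.radians(c["fov_y"])/2); x=(np.array([u,v])-[c["cx"],c["cy"]])/f
    if "hand_eye" in c:
        r=np.hypot(*x); d=np.r_[x/r*np.sin(r),np.cos(r)] if r>0 else np.r_[0,0,1.]
        R=Ro.from_rotvec(s["tcp_rot"]).as_matrix(); H=np.array(c["hand_eye"])
        return np.array(s["eef_pos"])+R@H[:3,3], R@H[:3,:3]@d
    R=np.array(c["R"]); return -R.T@c["t"], R.T@np.r_[x,1]
def onz(c,u,v,z,s=None):
    o,d=ray(c,u,v,s); return o+d*(z-o[2])/d[2]
def tri(*rays):
    A=sum(np.eye(3)-np.outer(d,d)/(d@d) for o,d in rays); b=sum((np.eye(3)-np.outer(d,d)/(d@d))@o for o,d in rays)
    return np.linalg.solve(A,b)
def project(c,X,s=None):
    f=200/np.tan(np.radians(c["fov_y"])/2)
    if "hand_eye" in c:
        R=Ro.from_rotvec(s["tcp_rot"]).as_matrix(); H=np.array(c["hand_eye"])
        p=H[:3,:3].T@(R.T@(np.array(X)-s["eef_pos"])-H[:3,3]); th=np.arctan2(np.hypot(p[0],p[1]),p[2])
        return np.array([c["cx"],c["cy"]])+f*th*p[:2]/np.hypot(p[0],p[1])
    p=np.array(c["R"])@X+c["t"]; return np.array([c["cx"],c["cy"]])+f*p[:2]/p[2]
def blobs(img,col,amin=20):
    h=cv2.cvtColor(img,cv2.COLOR_BGR2HSV); lo={"blue":(100,120,40),"yellow":(22,120,60),"pink":(150,60,80)}[col]; hi={"blue":(125,255,255),"yellow":(33,255,255),"pink":(175,255,255)}[col]
    m=cv2.inRange(h,lo,hi); n,l,st,ce=cv2.connectedComponentsWithStats(m)
    return [(ce[i].round(1).tolist(),st[i].tolist()) for i in range(1,n) if st[i][4]>amin]
E
python3 - <<'E'
from h import *
t=imaging.camera("top"); s=imaging.camera("side")
print(blobs(t["color"],"blue")); print(blobs(s["color"],"blue"))
a=cv2.resize(t["color"][170:300,160:290],None,fx=3,fy=3,interpolation=cv2.INTER_CUBIC)
b=cv2.resize(t["color"][160:290,315:445],None,fx=3,fy=3,interpolation=cv2.INTER_CUBIC)
cv2.imwrite("pics/crop1.png",np.hstack([a,b]))
P=[onz(t,*p,.114) for p in [(199,187),(263,210),(174,256),(230,278)]]
print(np.round(P,3),np.mean(P,0), onz(t,214,232,.098))
print("blue",onz(t,350,211,.0875)); print("edge ends",[onz(t,*p,.05) for p in [(323,209),(337,239),(441,204),(428,169)]])
E
```

```text
[([248.4, 62.8], [237, 53, 23, 18, 130]), ([174.5, 71.3], [166, 63, 17, 17, 158]), ([153.5, 80.7], [139, 69, 31, 22, 335]), ([115.0, 81.8], [109, 75, 13, 14, 163]), ([406.9, 86.1], [401, 80, 13, 13, 165]), ([349.4, 212.3], [342, 205, 16, 16, 195]), ([222.4, 211.7], [218, 208, 9, 8, 49]), ([216.7, 253.5], [213, 250, 9, 8, 55]), ([418.7, 326.2], [402, 301, 39, 60, 289]), ([242.3, 340.2], [235, 332, 16, 18, 179]), ([188.0, 345.0], [186, 343, 5, 5, 21])]
[([303.4, 131.9], [299, 129, 10, 7, 43]), ([179.6, 180.2], [166, 169, 25, 21, 333]), ([356.5, 197.4], [350, 188, 14, 20, 223]), ([115.4, 236.2], [111, 231, 11, 10, 62]), ([460.5, 232.2], [454, 230, 16, 5, 44]), ([509.5, 241.6], [496, 239, 24, 6, 62]), ([100.7, 255.6], [86, 242, 30, 28, 334]), ([264.0, 264.0], [260, 261, 9, 7, 44]), ([58.3, 282.6], [49, 273, 20, 20, 214]), ([293.5, 297.6], [289, 293, 10, 10, 59]), ([389.7, 379.4], [380, 370, 20, 20, 283])]
[[0.577 0.163 0.114]
 [0.531 0.046 0.114]
 [0.452 0.206 0.114]
 [0.411 0.106 0.114]] [0.49259466 0.13029379 0.114     ] [0.49489025 0.13785519 0.098     ]
blue [ 0.52840809 -0.11428203  0.0875    ]
edge ends [array([ 0.53875126, -0.06522133,  0.05      ]), array([ 0.4795932 , -0.09037755,  0.05      ]), array([ 0.54240617, -0.29621762,  0.05      ]), array([ 0.61296466, -0.27534852,  0.05      ])]
```

View pics/crop1.png

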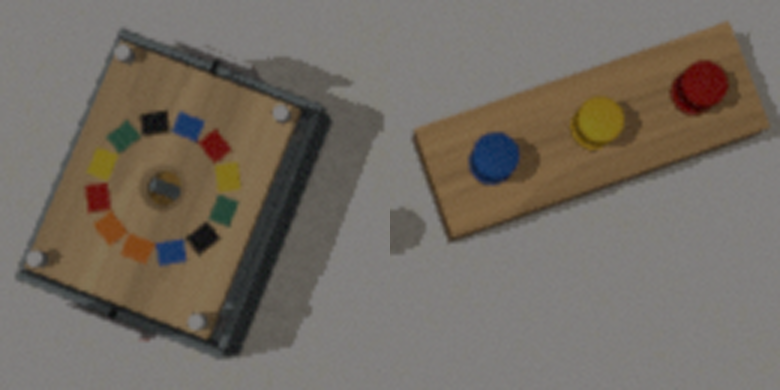

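```bash
cat >> h.py <<'E'
def delta(target,s):  # world TCP target -> tool-axis shift in mm
    return (Ro.from_rotvec(s["tcp_rot"]).inv().apply(np.array(target)-s["eef_pos"])*1e3).round(1)
E
python3 - <<'E'
from h import *
t=imaging.camera("top");sd=imaging.camera("side"); s=bot.observe()
R=Ro.from_rotvec(s["tcp_rot"]).as_matrix(); print("R",R.round(3))
P=np.array([onz(t,*p,.114) for p in [(201.3,187.3),(253.7,207.7),(172,256),(225.3,277)]])
print(P.round(4),"mean",P.mean(0), "ring",onz(t,214,232.7,.098))
b=onz(t,350.6,211.5,.0875); r=onz(t,(703-390)/3+315+.5,83/3+160,.0875); print("blue",b,"red",r,np.linalg.norm(b-r))
print("blue tri", tri(ray(t,349.5,212.3),ray(sd,356.5,197.4)))
L=(P[2]-P[0]+P[3]-P[1]);print("lid long deg",np.degrees(np.arctan2(L[1],L[0])),np.linalg.norm(L)/2)
d=r-b; a=np.arctan2(d[1],d[0]); print("row deg",np.degrees(a)," z tool deg",np.degrees(np.arctan2(R[1,2],R[0,2])),"x tool",np.degrees(np.arctan2(R[1,0],R[0,0])))
print("delta to 0.17 above", delta([b[0],b[1],.26],s))
E
```

```text
R [[-0.904 -0.     0.427]
 [-0.427  0.    -0.904]
 [-0.    -1.    -0.   ]]
[[0.5759 0.1583 0.114 ]
 [0.5356 0.063  0.114 ]
 [0.4523 0.2098 0.114 ]
 [0.4126 0.1146 0.114 ]] mean [0.49411772 0.13642866 0.114     ] ring [0.4936029  0.13785146 0.098     ]
blue [ 0.52743424 -0.11536723  0.0875    ] red [ 0.56927434 -0.2479936   0.0875    ] 0.13906957137368475
blue tri [ 0.5280813  -0.11545661  0.06667288]
lid long deg 157.320584562344 0.13363681501026042
row deg -72.49089642065266  z tool deg -64.74708398930393 x tool -154.74708446454375
delta to 0.17 above [-427.8   43.8 -195.6]
```

>>> step_arm(
  increments=[
    {"dp": [-18,2,-8],"claw": 1},
    {"dp": [-18,2,-8]},
    {"dp": [-18,2,-8]},
    {"dp": [-18,2,-8]},
    {"dp": [-18,2,-8]},
    {"dp": [-18,2,-8]},
    {"dp": [-18,2,-8]},
    {"dp": [-18,2,-8]},
    {"dp": [-18,2,-8]},
    {"dp": [-18,2,-8]},
    {"dp": [-18,2,-8]},
    {"dp": [-18,2,-8]},
  ],
)

```text
$.increments[0]: bad value
```

>>> step_arm(
  increments=[
    {"dp": [-18,2,-8]},
    {"dp": [-18,2,-8]},
    {"dp": [-18,2,-8]},
    {"dp": [-18,2,-8]},
    {"dp": [-18,2,-8]},
    {"dp": [-18,2,-8]},
    {"dp": [-18,2,-8]},
    {"dp": [-18,2,-8]},
    {"dp": [-18,2,-8]},
    {"dp": [-18,2,-8]},
    {"dp": [-18,2,-8]},
    {"dp": [0,0,0]},
  ],
)

```text
$.increments[0]: bad value
```

>>> step_arm(
  increments=[
    {"turn": [0,-0.1195,0]},
    {"turn": [0,-0.1195,0]},
    {"turn": [0,-0.1195,0]},
    {"turn": [0,-0.1195,0]},
    {"turn": [0,-0.1195,0]},
    {"turn": [0,-0.1195,0]},
    {"turn": [0,-0.1195,0]},
    {"turn": [0,-0.1195,0]},
    {"turn": [0,-0.1195,0]},
    {"turn": [0,-0.1195,0]},
    {"turn": [0,-0.1195,0]},
    {"turn": [0,-0.1195,0]},
  ],
)

```text
$.increments[0]: bad value
```

```bash
python3 - <<'E'
from h import *
s=bot.observe(); w=imaging.camera("wrist"); cv2.imwrite("pics/w1.png",w["color"])
print(s["eef_pos"],s["joint_positions"],s["contact_force"]); R=Ro.from_rotvec(s["tcp_rot"]).as_matrix(); print(np.degrees(np.arctan2(R[1,2],R[0,2])),R[:,1])
for k in blobs(w["color"],"blue",60): print(k)
print("pred",project(w,[.5274,-.1154,.0875],s)); print(delta([.5274,-.1154,.26],s))
E
```

```text
[ 0.22397343 -0.47474668  0.30371077] [-1.12999225e+00  1.25951659e-01 -3.98272462e-02  1.40539509e+00
  2.19841897e-05  1.57085387e+00] [-0.75254227 -0.07878658  0.26875999]
-64.74708398930393 [-1.41254826e-04  3.50944351e-04 -9.99999928e-01]
([27.6, 8.2], [23, 0, 10, 18, 118])
([180.4, 42.5], [174, 0, 14, 95, 787])
([12.0, 354.5], [0, 324, 33, 65, 1357])
([24.6, 386.8], [7, 370, 31, 30, 226])
pred [ 156.83516157 -143.43207114]
[-427.7   43.8 -195.5]
```

View pics/w1.png

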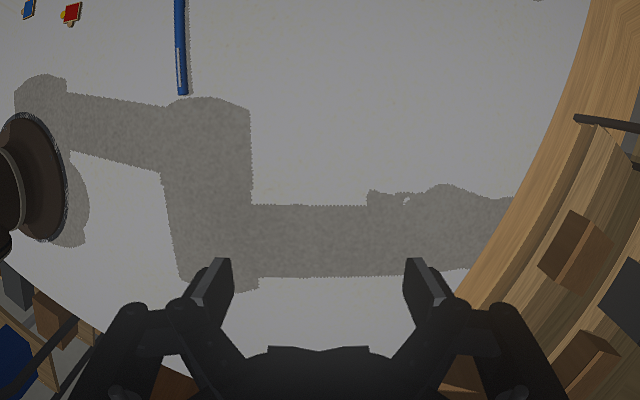

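Refused rows: each seems to need all three keys. The arm did not move; that view only shows the table and my own fingers.

>>> step_arm(
  increments=[
    {"turn": [0,0,0],"dp": [-18,2,-8],"claw": 1},
    {"turn": [0,0,0],"dp": [-18,2,-8],"claw": 1},
    {"turn": [0,0,0],"dp": [-18,2,-8],"claw": 1},
    {"turn": [0,0,0],"dp": [-18,2,-8],"claw": 1},
    {"turn": [0,0,0],"dp": [-18,2,-8],"claw": 1},
    {"turn": [0,0,0],"dp": [-18,2,-8],"claw": 1},
    {"turn": [0,0,0],"dp": [-18,2,-8],"claw": 1},
    {"turn": [0,0,0],"dp": [-18,2,-8],"claw": 1},
    {"turn": [0,0,0],"dp": [-18,2,-8],"claw": 1},
    {"turn": [0,0,0],"dp": [-18,2,-8],"claw": 1},
    {"turn": [0,0,0],"dp": [-18,2,-8],"claw": 1},
    {"turn": [0,0,0],"dp": [-18,2,-8],"claw": 1},
  ],
)

```text
time_s: 1.4
eef_pos: [0.3789, -0.295, 0.2799]
tcp_rot: [-0.443, 1.977, -1.977]
contact_force: [-0.5, 0.4, -0.3]
width: 0.0853
```

>>> step_arm(
  increments=[
    {"turn": [0,0,0],"dp": [-18,2,-8],"claw": 1},
    {"turn": [0,0,0],"dp": [-18,2,-8],"claw": 1},
    {"turn": [0,0,0],"dp": [-18,2,-8],"claw": 1},
    {"turn": [0,0,0],"dp": [-18,2,-8],"claw": 1},
    {"turn": [0,0,0],"dp": [-18,2,-8],"claw": 1},
    {"turn": [0,0,0],"dp": [-18,2,-8],"claw": 1},
    {"turn": [0,0,0],"dp": [-18,2,-8],"claw": 1},
    {"turn": [0,0,0],"dp": [-18,2,-8],"claw": 1},
    {"turn": [0,0,0],"dp": [-18,2,-8],"claw": 1},
    {"turn": [0,0,0],"dp": [-18,2,-8],"claw": 1},
    {"turn": [0,0,0],"dp": [-18,2,-8],"claw": 1},
    {"turn": [0,0,0],"dp": [0,0,0],"claw": 1},
  ],
)

```text
time_s: 2.4
eef_pos: [0.5215, -0.1297, 0.2572]
tcp_rot: [-0.445, 1.976, -1.975]
contact_force: [-0.5, 0.0, -0.3]
width: 0.0851
```

>>> step_arm(
  increments=[
    {"turn": [0,-0.1195,0],"dp": [0,0,0],"claw": 1},
    {"turn": [0,-0.1195,0],"dp": [0,0,0],"claw": 1},
    {"turn": [0,-0.1195,0],"dp": [0,0,0],"claw": 1},
    {"turn": [0,-0.1195,0],"dp": [0,0,0],"claw": 1},
    {"turn": [0,-0.1195,0],"dp": [0,0,0],"claw": 1},
    {"turn": [0,-0.1195,0],"dp": [0,0,0],"claw": 1},
    {"turn": [0,-0.1195,0],"dp": [0,0,0],"claw": 1},
    {"turn": [0,-0.1195,0],"dp": [0,0,0],"claw": 1},
    {"turn": [0,-0.1195,0],"dp": [0,0,0],"claw": 1},
    {"turn": [0,-0.1195,0],"dp": [0,0,0],"claw": 1},
    {"turn": [0,-0.1195,0],"dp": [0,0,0],"claw": 1},
    {"turn": [0,-0.1195,0],"dp": [0,0,0],"claw": 1},
  ],
)

```text
time_s: 3.4
eef_pos: [0.5196, -0.1322, 0.258]
tcp_rot: [-1.34, 0.978, -0.978]
contact_force: [1.3, -0.0, -0.1]
width: 0.0857
```

```bash
python3 - <<'E'
from h import *
s=bot.observe(); w=imaging.camera("wrist"); cv2.imwrite("pics/w2.png",w["color"])
print(s["eef_pos"],s["joint_positions"],s["contact_force"]); R=Ro.from_rotvec(s["tcp_rot"]).as_matrix(); print(np.degrees(np.arctan2(R[1,2],R[0,2])),R[:,1])
for k in blobs(w["color"],"blue",60): print(k)
print("pred",project(w,[.5274,-.1154,.0875],s)); print(delta([.5274,-.1154,.26],s))
E
```

```text
[ 0.51956221 -0.13218788  0.25801179] [-2.49039434e-01  1.50226714e-01 -1.11487330e-01  1.30910006e+00
 -2.31964963e-04  1.01217217e+00] [ 1.28582955 -0.04289351 -0.1167547 ]
17.73789727322525 [-7.43972620e-05 -2.20428331e-04 -9.99999973e-01]
([607.1, 4.1], [602, 0, 11, 10, 84])
([609.3, 20.4], [603, 12, 13, 18, 165])
([330.2, 163.1], [317, 159, 29, 13, 77])
([334.3, 183.4], [317, 167, 35, 34, 939])
([131.4, 215.6], [91, 204, 75, 25, 619])
pred [334.25962981 187.0812671 ]
[-13.6  -2.   12.6]
```

View pics/w2.png

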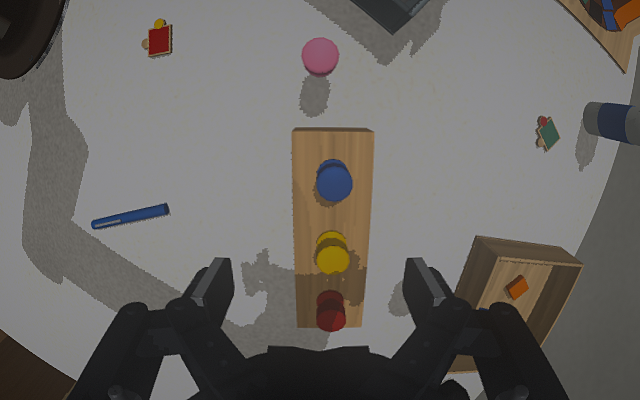

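```bash
python3 - <<'E'
from h import *
s=bot.observe(); w=imaging.camera("wrist")
h=cv2.cvtColor(w["color"],cv2.COLOR_BGR2HSV); m=cv2.inRange(h,(100,120,85),(125,255,255))[150:215,300:370]
c=max(cv2.findContours(m,0,2)[0],key=cv2.contourArea)+np.array([300,150]); print(cv2.minEnclosingCircle(c),cv2.fitEllipse(c))
b=onz(w,*cv2.fitEllipse(c)[0],.0875,s); print(b, delta([b[0],b[1],.2],s), onz(w,334.5,182.5,.0875,s))
E
```

```text
((334.16119384765625, 183.67486572265625), 17.525745391845703) ((334.1641845703125, 183.49317932128906), (33.41185760498047, 34.29729080200195), 85.18125915527344)
[ 0.52624948 -0.11255142  0.0875    ] [-16.6  58.   12.5] [ 0.52624048 -0.11168851  0.0875    ]
```

Blue knob at (334,183) on the rack's near end, with yellow (332,253) and red (330,311) beside it and pink (320,56) standing loose on the table. The choice is confirmed, so I'm going lower.

>>> step_arm(
  increments=[
    {"turn": [0,0,0],"dp": [-5,0,4],"claw": 1},
    {"turn": [0,0,0],"dp": [-5,0,4],"claw": 1},
    {"turn": [0,0,0],"dp": [-5,0,4.5],"claw": 1},
    {"turn": [0,0,0],"dp": [0,12,0],"claw": 1},
    {"turn": [0,0,0],"dp": [0,12,0],"claw": 1},
    {"turn": [0,0,0],"dp": [0,12,0],"claw": 1},
    {"turn": [0,0,0],"dp": [0,12,0],"claw": 1},
    {"turn": [0,0,0],"dp": [0,10,0],"claw": 1},
    {"turn": [0,0,0],"dp": [0,0,0],"claw": 1},
    {"turn": [0,0,0],"dp": [0,0,0],"claw": 1},
  ],
)

```text
time_s: 4.33
eef_pos: [0.5272, -0.1133, 0.1995]
tcp_rot: [-1.338, 0.983, -0.982]
contact_force: [0.3, 1.0, 0.7]
width: 0.0853
```

```bash
python3 - <<'E'
from h import *
s=bot.observe(); w=imaging.camera("wrist"); cv2.imwrite("pics/w3.png",w["color"]); print(s["eef_pos"])
h=cv2.cvtColor(w["color"],cv2.COLOR_BGR2HSV); m=cv2.inRange(h,(100,120,85),(125,255,255))[:,220:420]
cv2.imwrite("pics/m3.png",m)
c=max(cv2.findContours(m,0,2)[0],key=cv2.contourArea)+np.array([220,0]); e=cv2.fitEllipse(c); print(cv2.minEnclosingCircle(c),e)
b=onz(w,*e[0],.0875,s); print(b, delta([b[0],b[1],.0775+.054],s))
E
```

```text
[ 0.52721739 -0.11329503  0.1995484 ]
((318.17913818359375, 229.6203155517578), 22.119243621826172) ((318.1571044921875, 229.5381622314453), (40.05512237548828, 43.80031204223633), 86.49121856689453)
[ 0.52624119 -0.11185703  0.0875    ] [-1.6 68.  -0.4]
```

View pics/w3.png

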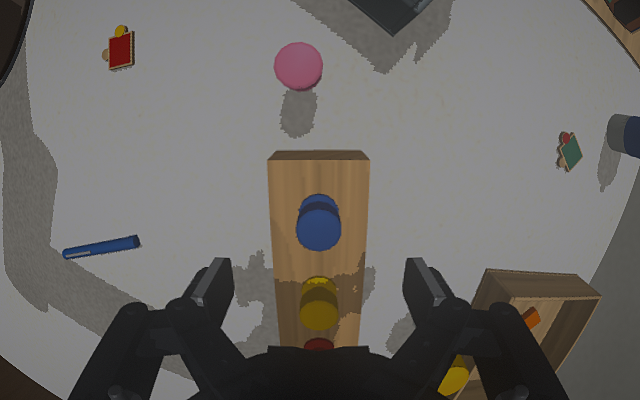

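Blue knob's top disc is at (318,229), centred between the fingers, with yellow at (319,304) behind. Descending and gripping.

>>> step_arm(
  increments=[
    {"turn": [0,0,0],"dp": [-1,9,-0.5],"claw": 1},
    {"turn": [0,0,0],"dp": [0,10,0],"claw": 1},
    {"turn": [0,0,0],"dp": [0,10,0],"claw": 1},
    {"turn": [0,0,0],"dp": [0,10,0],"claw": 1},
    {"turn": [0,0,0],"dp": [0,10,0],"claw": 1},
    {"turn": [0,0,0],"dp": [0,10,0],"claw": 1},
    {"turn": [0,0,0],"dp": [0,10,0],"claw": 1},
    {"turn": [0,0,0],"dp": [0,0,0],"claw": 1},
    {"turn": [0,0,0],"dp": [0,0,0],"claw": 0.6},
    {"turn": [0,0,0],"dp": [0,0,0],"claw": 0.5},
    {"turn": [0,0,0],"dp": [0,0,0],"claw": 0.4},
    {"turn": [0,0,0],"dp": [0,0,0],"claw": 0.35},
  ],
  squeeze=40,
)

```text
time_s: 5.38
eef_pos: [0.527, -0.113, 0.1316]
tcp_rot: [-1.337, 0.981, -0.983]
contact_force: [0.5, 0.2, -0.5]
width: 0.0382
```

>>> step_arm(
  increments=[
    {"turn": [0,0,0],"dp": [0,0,0],"claw": 0.2},
    {"turn": [0,0,0],"dp": [0,0,0],"claw": 0.1},
    {"turn": [0,0,0],"dp": [0,0,0],"claw": 0},
    {"turn": [0,0,0],"dp": [0,0,0],"claw": 0},
    {"turn": [0,0,0],"dp": [0,0,0],"claw": 0},
    {"turn": [0,0,0],"dp": [0,0,0],"claw": 0},
  ],
  squeeze=40,
)

```text
time_s: 5.88
eef_pos: [0.527, -0.113, 0.1317]
tcp_rot: [-1.337, 0.981, -0.983]
contact_force: [-1.1, 0.5, 4.9]
width: 0.0288
```

>>> step_arm(
  increments=[
    {"turn": [0,0,0],"dp": [0,-6,0],"claw": 0},
    {"turn": [0,0,0],"dp": [0,-8,0],"claw": 0},
    {"turn": [0,0,0],"dp": [0,-13,0],"claw": 0},
    {"turn": [0,0,0],"dp": [0,-13,0],"claw": 0},
    {"turn": [0,0,0],"dp": [0,-13,0],"claw": 0},
    {"turn": [0,0,0],"dp": [0,-13,0],"claw": 0},
    {"turn": [0,0,0],"dp": [0,-13,0],"claw": 0},
    {"turn": [0,0,0],"dp": [0,-13,0],"claw": 0},
    {"turn": [0,0,0],"dp": [0,-13,0],"claw": 0},
    {"turn": [0,0,0],"dp": [0,-13,0],"claw": 0},
    {"turn": [0,0,0],"dp": [0,-13,0],"claw": 0},
    {"turn": [0,0,0],"dp": [0,-13,0],"claw": 0},
  ],
)

```text
time_s: 6.88
eef_pos: [0.5264, -0.1129, 0.276]
tcp_rot: [-1.338, 0.982, -0.982]
contact_force: [0.6, -0.3, -0.5]
width: 0.0286
```

>>> step_arm(
  increments=[
    {"turn": [0,0,0],"dp": [-17,0,4],"claw": 0},
    {"turn": [0,0,0],"dp": [-17,0,4],"claw": 0},
    {"turn": [0,0,0],"dp": [-17,0,4],"claw": 0},
    {"turn": [0,0,0],"dp": [-17,0,4],"claw": 0},
    {"turn": [0,0,0],"dp": [-17,0,4],"claw": 0},
    {"turn": [0,0,0],"dp": [-17,0,4],"claw": 0},
    {"turn": [0,0,0],"dp": [-17,0,4],"claw": 0},
    {"turn": [0,0,0],"dp": [-17,0,4],"claw": 0},
    {"turn": [0,0,0],"dp": [-17,0,4],"claw": 0},
    {"turn": [0,0,0],"dp": [-17,0,4],"claw": 0},
    {"turn": [0,0,0],"dp": [-17,0,4],"claw": 0},
    {"turn": [0,0,0],"dp": [0,0,0],"claw": 0},
  ],
)

```text
time_s: 7.88
eef_pos: [0.5122, 0.0809, 0.2753]
tcp_rot: [-1.338, 0.981, -0.98]
contact_force: [0.3, -0.7, -0.5]
width: 0.0288
```

```bash
python3 - <<'E'
from h import *
s=bot.observe(); w=imaging.camera("wrist"); cv2.imwrite("pics/w4.png",w["color"]); print(s["eef_pos"],s["width"],s["contact_force"])
print("pred",project(w,[.4938,.137,.098],s), delta([.4938,.137,s["eef_pos"][2]],s))
print("rods",[project(w,p,s).round(0).tolist() for p in [(.5759,.1583,.114),(.5356,.063,.114),(.4523,.2098,.114),(.4126,.1146,.114)]])
E
```

```text
[0.51224039 0.08087646 0.27530952] 0.028809364764254945 [ 0.30097108 -0.69301623 -0.47608103]
pred [317.7054127 129.9636661] [-59.1   0.1  -0.6]
rods [[427.0, 140.0], [339.0, 235.0], [294.0, 24.0], [209.0, 131.0]]
```

View pics/w4.png

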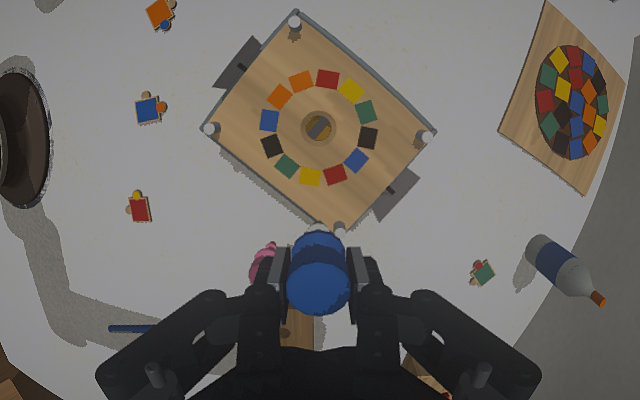

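```bash
python3 - <<'E'
from h import *
s=bot.observe(); w=imaging.camera("wrist"); I=w["color"]
h=cv2.cvtColor(I,cv2.COLOR_BGR2HSV)
cr=h[85:170,275:365]; g=cv2.GaussianBlur(cv2.cvtColor(I,6),(5,5),0)
# ring pieces: saturated/dark pieces contour centroids
r=[(426,137),(339,230),(294,21),(210,128)]
P=np.array([onz(w,*p,.114,s) for p in r]); print("rods mean",P.mean(0),"spans",np.linalg.norm(P[0]-P[1]),np.linalg.norm(P[0]-P[2]))
roi=g[105:150,293:343]; c=cv2.HoughCircles(cv2.resize(roi,None,fx=4,fy=4),cv2.HOUGH_GRADIENT,1,50,param1=60,param2=20,minRadius=45,maxRadius=85)
for q in c[0][:3]:
    u=(q[0]-1.5)/4+293; v=(q[1]-1.5)/4+105; print("hole",u,v,q[2]/4,onz(w,u,v,.098,s))
m=cv2.inRange(h,(100,120,85),(125,255,255))[220:330,280:360]
k=max(cv2.findContours(m,0,2)[0],key=cv2.contourArea)+np.array([280,220]); e=cv2.fitEllipse(k); print("knob",e,cv2.boundingRect(k),cv2.minEnclosingCircle(k))
o,d=ray(w,*e[0],s); z=s["eef_pos"][2]-.044; b=o+d*(z-o[2])/d[2]; print("knob in tool",delta(b,s))
a=cv2.resize(I[210:330,260:380],None,fx=5,fy=5,interpolation=cv2.INTER_CUBIC); cv2.imwrite("pics/c4.png",a)
E
```

```text
rods mean [0.49348415 0.13789595 0.114     ] spans 0.10172857103872962 0.13307427774160954Traceback (most recent call last):
  File "<stdin>", line 9, in <module>
TypeError: 'NoneType' object is not subscriptable
```

```bash
python3 - <<'E'
from h import *
s=bot.observe(); w=imaging.camera("wrist"); I=w["color"]
h=cv2.cvtColor(I,cv2.COLOR_BGR2HSV)
print("hole",onz(w,318.5,127.5,.098,s))
m=cv2.inRange(h,(100,120,85),(125,255,255))[220:330,280:360]
k=max(cv2.findContours(m,0,2)[0],key=cv2.contourArea)+np.array([280,220]); e=cv2.fitEllipse(k); print("knob",e,cv2.boundingRect(k))
for y in (.042,.044): 
    o,d=ray(w,*e[0],s); z=s["eef_pos"][2]-y; b=o+d*(z-o[2])/d[2]; print("knob in tool",delta(b,s))
a=cv2.resize(I[210:330,260:380],None,fx=4,fy=4,interpolation=cv2.INTER_CUBIC); b=cv2.resize(I[87:167,278:358],(480,480),interpolation=cv2.INTER_CUBIC); cv2.imwrite("pics/c4.png",np.hstack([a,b])[:, :800])
E
```

```text
hole [0.49413247 0.13699108 0.098     ]
knob ((315.9585266113281, 287.1376037597656), (49.575843811035156, 62.635345458984375), 73.82009887695312) (286, 262, 65, 53)
knob in tool [-4.5 42.  -1.4]
knob in tool [-3.2 44.  -1.4]
```

View pics/c4.png

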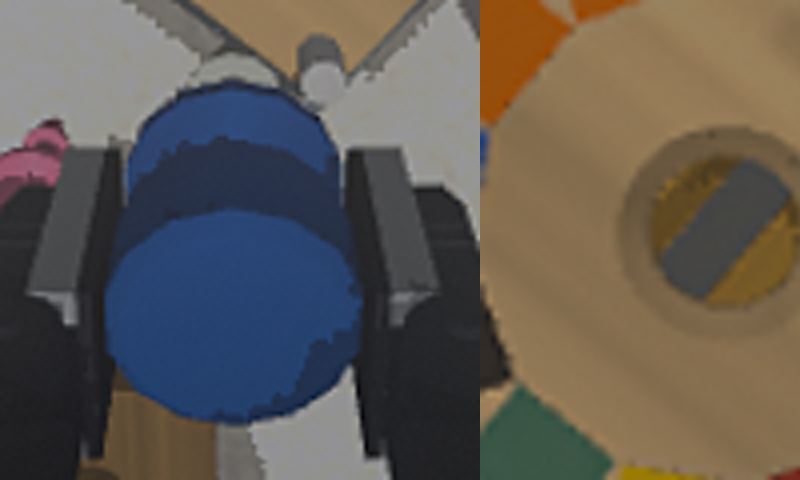

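Rods at (426,137), (339,230), (294,21), (210,128) and the hole's mouth at (318.5,125.6) agree on the socket at (0.4935, 0.138). The knob hangs upright, about 1.6 mm toward −x in the grip.

>>> step_arm(
  increments=[
    {"turn": [0,0,0],"dp": [-10,0,0],"claw": 0},
    {"turn": [0,0,0],"dp": [-10,0,0],"claw": 0},
    {"turn": [0,0,0],"dp": [-10,0,0],"claw": 0},
    {"turn": [0,0,0],"dp": [-10,0,0],"claw": 0},
    {"turn": [0,0,0],"dp": [-10,0,0],"claw": 0},
    {"turn": [0,0,0],"dp": [-8.8,0,-0.3],"claw": 0},
    {"turn": [0,0,0],"dp": [0,10,0],"claw": 0},
    {"turn": [0,0,0],"dp": [0,10,0],"claw": 0},
    {"turn": [0,0,0],"dp": [0,10,0],"claw": 0},
    {"turn": [0,0,0],"dp": [0,10,0],"claw": 0},
    {"turn": [0,0,0],"dp": [0,0,0],"claw": 0},
    {"turn": [0,0,0],"dp": [0,0,0],"claw": 0},
  ],
  squeeze=50,
)

```text
time_s: 9.03
eef_pos: [0.4942, 0.1342, 0.2337]
tcp_rot: [-1.339, 0.984, -0.982]
contact_force: [-0.6, -0.3, -0.3]
width: 0.0284
```

```bash
python3 - <<'E'
from h import *
s=bot.observe(); print(s["eef_pos"],s["contact_force"],delta([.4935,.1383,.2],s))
t=imaging.camera("top"); sd=imaging.camera("side")
a=cv2.resize(sd["color"][190:330,220:340],None,fx=4,fy=4,interpolation=cv2.INTER_CUBIC)
cv2.imwrite("pics/c5.png",a)
f=s["eef_pos"]-[0,0,.0817]
print("side px tip, socket",project(sd,f-[0,0,.0445],s)-[220,190],project(sd,[.4935,.1383,.098],s)-[220,190])
E
```

```text
[0.49423573 0.1342082  0.23374432] [-0.55438537 -0.25437408 -0.31647899] [-4.1 33.7  0.6]
side px tip, socket [53.74466627 89.07297652] [52.66710271 94.37693413]
```

View pics/c5.png

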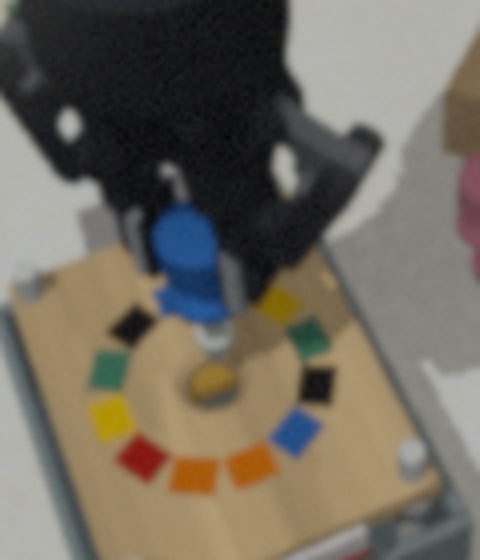

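>>> step_arm(
  increments=[
    {"turn": [0,0,0],"dp": [-2.5,0,0.6],"claw": 0},
    {"turn": [0,0,0],"dp": [0,0,0],"claw": 0},
    {"turn": [0,0,0],"dp": [0,0,0],"claw": 0},
  ],
)

```text
time_s: 9.38
eef_pos: [0.4947, 0.1374, 0.2354]
tcp_rot: [-1.337, 0.982, -0.983]
contact_force: [-0.2, 1.0, -0.2]
width: 0.0281
```

```bash
python3 - <<'E'
from h import *
s=bot.observe(); print(s["eef_pos"],delta([.4935,.1383,.2],s),Ro.from_rotvec(s["tcp_rot"]).as_matrix()[:,1])
t=imaging.camera("top"); sd=imaging.camera("side")
R=Ro.from_rotvec(s["tcp_rot"]).as_matrix(); k=s["eef_pos"]+R@[-.0016,0,0]; f=k-[0,0,.0817]
for n,dz in (("top",.0375),("flange",0),("barb",-.036),("tip",-.0445)): print(n,project(sd,f+[0,0,dz]))
h=cv2.cvtColor(sd["color"],cv2.COLOR_BGR2HSV); m=cv2.inRange(h,(100,150,30),(125,255,255))[225:275,255:282]
n,l,st,ce=cv2.connectedComponentsWithStats(m); print(st,ce+[255,225])
ys,xs=np.nonzero(m)
for y in range(0,50,3):
    q=xs[ys==y]; 
    if len(q): print(y+225,q.min()+255,q.max()+255)
E
```

```text
[0.494748   0.13740195 0.23535237] [-1.2 35.4 -1. ] [ 8.31771068e-04  2.02467892e-04 -9.99999634e-01]
top [265.64739972 248.84109399]
flange [268.41054226 264.23696221]
barb [270.80601382 277.58421593]
tip [271.33878342 280.55273835]
[[  0   0  27  50 968]
 [  1  17  18  29 382]] [[269.25103306 247.14049587]
 [264.82984293 255.47905759]]
243 259 266
246 256 270
249 256 272
252 256 272
255 257 271
258 259 271
261 261 272
264 260 272
267 262 273
270 266 272
```

>>> step_arm(
  increments=[
    {"turn": [0,0,0],"dp": [0.3,4,-0.8],"claw": 0},
    {"turn": [0,0,0],"dp": [0,4,0],"claw": 0},
    {"turn": [0,0,0],"dp": [0,4,0],"claw": 0},
    {"turn": [0,0,0],"dp": [0,3,0],"claw": 0},
    {"turn": [0,0,0],"dp": [0,3,0],"claw": 0},
    {"turn": [0,0,0],"dp": [0,2,0],"claw": 0},
    {"turn": [0,0,0],"dp": [0,0,0],"claw": 0},
  ],
)

```text
time_s: 10.07
eef_pos: [0.4936, 0.1367, 0.2143]
tcp_rot: [-1.339, 0.983, -0.982]
contact_force: [0.5, 0.1, -0.2]
width: 0.0282
```

>>> step_arm(
  increments=[
    {"turn": [0,0,0],"dp": [0,2,0],"claw": 0},
    {"turn": [0,0,0],"dp": [0,2,0],"claw": 0},
    {"turn": [0,0,0],"dp": [0,2,0],"claw": 0},
    {"turn": [0,0,0],"dp": [0,2,0],"claw": 0},
    {"turn": [0,0,0],"dp": [0,0,0],"claw": 0},
  ],
)

```text
time_s: 10.48
eef_pos: [0.4937, 0.1367, 0.2064]
tcp_rot: [-1.338, 0.983, -0.982]
contact_force: [-0.9, -0.7, -0.3]
width: 0.0282
```

>>> step_arm(
  increments=[
    {"turn": [0,0,0],"dp": [0,1.5,0],"claw": 0},
    {"turn": [0,0,0],"dp": [0,1.5,0],"claw": 0},
    {"turn": [0,0,0],"dp": [0,1,0],"claw": 0},
    {"turn": [0,0,0],"dp": [0,0,0],"claw": 0},
  ],
)

```text
time_s: 10.82
eef_pos: [0.4937, 0.1368, 0.2028]
tcp_rot: [-1.338, 0.983, -0.982]
contact_force: [-1.1, 0.5, 1.5]
width: 0.0286
```

>>> step_arm(
  increments=[
    {"turn": [0,0,0],"dp": [0,1.5,0],"claw": 0},
    {"turn": [0,0,0],"dp": [0,1.5,0],"claw": 0},
    {"turn": [0,0,0],"dp": [0,1,0],"claw": 0},
    {"turn": [0,0,0],"dp": [0,0,0],"claw": 0},
  ],
)

```text
time_s: 11.15
eef_pos: [0.4941, 0.1368, 0.1991]
tcp_rot: [-1.337, 0.982, -0.983]
contact_force: [-0.8, -0.1, 4.6]
width: 0.0284
```

Contact is building (4.6 N) with little side force. Continuing in small steps.

>>> step_arm(
  increments=[
    {"turn": [0,0,0],"dp": [0,1,0],"claw": 0},
    {"turn": [0,0,0],"dp": [0,1,0],"claw": 0},
    {"turn": [0,0,0],"dp": [0,0,0],"claw": 0},
  ],
)

```text
time_s: 11.4
eef_pos: [0.494, 0.1368, 0.197]
tcp_rot: [-1.337, 0.982, -0.983]
contact_force: [-0.0, 1.0, 4.3]
width: 0.0284
```

>>> step_arm(
  increments=[
    {"turn": [0,0,0],"dp": [0,1,0],"claw": 0},
    {"turn": [0,0,0],"dp": [0,1,0],"claw": 0},
    {"turn": [0,0,0],"dp": [0,0,0],"claw": 0},
  ],
)

```text
time_s: 11.65
eef_pos: [0.494, 0.1368, 0.1949]
tcp_rot: [-1.338, 0.982, -0.983]
contact_force: [-1.3, 1.4, 5.0]
width: 0.0283
```

>>> step_arm(
  increments=[
    {"turn": [0,0,0],"dp": [0,1,0],"claw": 0},
    {"turn": [0,0,0],"dp": [0,1,0],"claw": 0},
    {"turn": [0,0,0],"dp": [0,0,0],"claw": 0},
  ],
)

```text
time_s: 11.9
eef_pos: [0.494, 0.1368, 0.193]
tcp_rot: [-1.337, 0.982, -0.983]
contact_force: [-0.8, 1.0, 6.1]
width: 0.0282
```

>>> step_arm(
  increments=[
    {"turn": [0,0,0],"dp": [0,1,0],"claw": 0},
    {"turn": [0,0,0],"dp": [0,1,0],"claw": 0},
    {"turn": [0,0,0],"dp": [0,0,0],"claw": 0},
  ],
)

```text
time_s: 12.15
eef_pos: [0.4938, 0.1368, 0.1907]
tcp_rot: [-1.338, 0.983, -0.982]
contact_force: [-0.6, 1.2, 3.2]
width: 0.0281
```

>>> step_arm(
  increments=[
    {"turn": [0,0,0],"dp": [0,1,0],"claw": 0},
    {"turn": [0,0,0],"dp": [0,1,0],"claw": 0},
    {"turn": [0,0,0],"dp": [0,0,0],"claw": 0},
  ],
)

```text
time_s: 12.4
eef_pos: [0.4937, 0.1367, 0.1885]
tcp_rot: [-1.338, 0.983, -0.982]
contact_force: [-0.3, 0.8, 2.8]
width: 0.0284
```

>>> step_arm(
  increments=[
    {"turn": [0,0,0],"dp": [0,1,0],"claw": 0},
    {"turn": [0,0,0],"dp": [0,1,0],"claw": 0},
    {"turn": [0,0,0],"dp": [0,0,0],"claw": 0},
  ],
)

```text
time_s: 12.65
eef_pos: [0.4937, 0.1367, 0.1866]
tcp_rot: [-1.338, 0.983, -0.982]
contact_force: [-0.2, -0.1, 1.3]
width: 0.0286
```

>>> step_arm(
  increments=[
    {"turn": [0,0,0],"dp": [0,1,0],"claw": 0},
    {"turn": [0,0,0],"dp": [0,1,0],"claw": 0},
    {"turn": [0,0,0],"dp": [0,1,0],"claw": 0},
    {"turn": [0,0,0],"dp": [0,0,0],"claw": 0},
  ],
)

```text
time_s: 12.98
eef_pos: [0.4935, 0.1366, 0.1831]
tcp_rot: [-1.339, 0.983, -0.982]
contact_force: [-0.5, 0.8, -0.6]
width: 0.0282
```

>>> step_arm(
  increments=[
    {"turn": [0,0,0],"dp": [0,1,0],"claw": 0},
    {"turn": [0,0,0],"dp": [0,1,0],"claw": 0},
    {"turn": [0,0,0],"dp": [0,0,0],"claw": 0},
  ],
)

```text
time_s: 13.23
eef_pos: [0.4937, 0.1367, 0.1815]
tcp_rot: [-1.338, 0.983, -0.982]
contact_force: [0.9, -0.1, -0.0]
width: 0.0283
```

>>> step_arm(
  increments=[
    {"turn": [0,0,0],"dp": [0,1,0],"claw": 0},
    {"turn": [0,0,0],"dp": [0,0,0],"claw": 0},
  ],
)

```text
time_s: 13.4
eef_pos: [0.4938, 0.1367, 0.1807]
tcp_rot: [-1.338, 0.983, -0.982]
contact_force: [-0.0, 0.6, -0.8]
width: 0.0283
```

>>> step_arm(
  increments=[
    {"turn": [0,0,0],"dp": [0,1,0],"claw": 0},
    {"turn": [0,0,0],"dp": [0,0,0],"claw": 0},
  ],
)

```text
time_s: 13.57
eef_pos: [0.4938, 0.1368, 0.1797]
tcp_rot: [-1.338, 0.982, -0.982]
contact_force: [-0.2, -0.4, -0.2]
width: 0.0286
```

>>> step_arm(
  increments=[
    {"turn": [0,0,0],"dp": [0,1,0],"claw": 0},
    {"turn": [0,0,0],"dp": [0,0,0],"claw": 0},
  ],
)

```text
time_s: 13.73
eef_pos: [0.4939, 0.1368, 0.1791]
tcp_rot: [-1.338, 0.982, -0.982]
contact_force: [-1.2, 0.1, 1.9]
width: 0.0286
```

>>> step_arm(
  increments=[
    {"turn": [0,0,0],"dp": [0,0.5,0],"claw": 0},
    {"turn": [0,0,0],"dp": [0,0,0],"claw": 0},
  ],
)

```text
time_s: 13.9
eef_pos: [0.4939, 0.1368, 0.1787]
tcp_rot: [-1.337, 0.982, -0.982]
contact_force: [-1.2, -0.9, 3.7]
width: 0.0284
```

>>> step_arm(
  increments=[
    {"turn": [0,0,0],"dp": [0,0.7,0],"claw": 0},
    {"turn": [0,0,0],"dp": [0,0,0],"claw": 0},
    {"turn": [0,0,0],"dp": [0,0,0],"claw": 0},
    {"turn": [0,0,0],"dp": [0,0,0],"claw": 0},
    {"turn": [0,0,0],"dp": [0,0,0],"claw": 0},
  ],
)

```text
time_s: 14.32
eef_pos: [0.4939, 0.1368, 0.1782]
tcp_rot: [-1.337, 0.982, -0.983]
contact_force: [-1.7, 0.3, 5.4]
width: 0.0285
```

>>> step_arm(
  increments=[
    {"turn": [0,0,0],"dp": [0,-1,0],"claw": 0},
    {"turn": [0,0,0],"dp": [0,-1,0],"claw": 0},
    {"turn": [0,0,0],"dp": [0,0,0],"claw": 0},
  ],
)

```text
time_s: 14.57
eef_pos: [0.4939, 0.1368, 0.1796]
tcp_rot: [-1.338, 0.982, -0.982]
contact_force: [0.4, 0.3, 0.7]
width: 0.0283
```

>>> step_arm(
  increments=[
    {"turn": [0,0,0],"dp": [0,-1,0],"claw": 0},
    {"turn": [0,0,0],"dp": [0,-1,0],"claw": 0},
    {"turn": [0,0,0],"dp": [0,0,0],"claw": 0},
  ],
)

```text
time_s: 14.82
eef_pos: [0.4939, 0.1368, 0.1817]
tcp_rot: [-1.338, 0.982, -0.982]
contact_force: [0.5, -0.1, -0.6]
width: 0.0284
```

Seated at the expected height with 5.4 N on the flange. Now taking up the play gradually.

>>> step_arm(
  increments=[
    {"turn": [0,0,0],"dp": [0,-1,0],"claw": 0},
    {"turn": [0,0,0],"dp": [0,-0.5,0],"claw": 0},
    {"turn": [0,0,0],"dp": [0,0,0],"claw": 0},
  ],
)

```text
time_s: 15.07
eef_pos: [0.4939, 0.1368, 0.1833]
tcp_rot: [-1.338, 0.982, -0.982]
contact_force: [0.6, -0.1, -0.1]
width: 0.0282
```

>>> step_arm(
  increments=[
    {"turn": [0,0,0],"dp": [0,-0.5,0],"claw": 0},
    {"turn": [0,0,0],"dp": [0,-0.5,0],"claw": 0},
    {"turn": [0,0,0],"dp": [0,0,0],"claw": 0},
  ],
)

```text
time_s: 15.32
eef_pos: [0.4939, 0.1368, 0.1843]
tcp_rot: [-1.338, 0.982, -0.982]
contact_force: [0.9, 0.2, -0.1]
width: 0.0281
```

>>> step_arm(
  increments=[
    {"turn": [0,0,0],"dp": [0,-0.5,0],"claw": 0},
    {"turn": [0,0,0],"dp": [0,-0.5,0],"claw": 0},
    {"turn": [0,0,0],"dp": [0,0,0],"claw": 0},
  ],
)

```text
time_s: 15.57
eef_pos: [0.4939, 0.1368, 0.1853]
tcp_rot: [-1.338, 0.982, -0.982]
contact_force: [-0.1, -1.0, -0.5]
width: 0.0287
```

>>> step_arm(
  increments=[
    {"turn": [0,0,0],"dp": [0,-0.5,0],"claw": 0},
    {"turn": [0,0,0],"dp": [0,-0.5,0],"claw": 0},
    {"turn": [0,0,0],"dp": [0,0,0],"claw": 0},
  ],
)

```text
time_s: 15.82
eef_pos: [0.4938, 0.1368, 0.1862]
tcp_rot: [-1.338, 0.982, -0.982]
contact_force: [-0.1, 0.9, -0.8]
width: 0.0285
```

>>> step_arm(
  increments=[
    {"turn": [0,0,0],"dp": [0,-0.5,0],"claw": 0},
    {"turn": [0,0,0],"dp": [0,-0.5,0],"claw": 0},
    {"turn": [0,0,0],"dp": [0,0,0],"claw": 0},
  ],
)

```text
time_s: 16.07
eef_pos: [0.4938, 0.1367, 0.187]
tcp_rot: [-1.338, 0.983, -0.982]
contact_force: [-0.3, 0.6, -4.2]
width: 0.0282
```

>>> step_arm(
  increments=[
    {"turn": [0,0,0],"dp": [0,-0.5,0],"claw": 0},
    {"turn": [0,0,0],"dp": [0,-0.5,0],"claw": 0},
    {"turn": [0,0,0],"dp": [0,0,0],"claw": 0},
  ],
)

```text
time_s: 16.32
eef_pos: [0.4937, 0.1367, 0.1878]
tcp_rot: [-1.338, 0.983, -0.982]
contact_force: [1.5, 0.1, -5.1]
width: 0.0282
```

>>> step_arm(
  increments=[
    {"turn": [0,0,0],"dp": [0,-0.5,0],"claw": 0},
    {"turn": [0,0,0],"dp": [0,0,0],"claw": 0},
    {"turn": [0,0,0],"dp": [0,0,0],"claw": 0},
  ],
)

```text
time_s: 16.57
eef_pos: [0.4937, 0.1367, 0.1883]
tcp_rot: [-1.338, 0.983, -0.982]
contact_force: [1.7, 0.6, -8.3]
width: 0.0284
```

>>> step_arm(
  increments=[
    {"turn": [0,0,0],"dp": [0,-0.5,0],"claw": 0},
    {"turn": [0,0,0],"dp": [0,0,0],"claw": 0},
    {"turn": [0,0,0],"dp": [0,0,0],"claw": 0},
  ],
)

```text
time_s: 16.82
eef_pos: [0.4937, 0.1367, 0.1888]
tcp_rot: [-1.338, 0.983, -0.982]
contact_force: [2.8, -0.2, -10.7]
width: 0.0283
```

```bash
python3 - <<'E'
from h import *
F=[];Z=[]
for i in range(8):
    imaging.camera("side"); s=bot.observe(); F.append(s["contact_force"]);Z.append(s["eef_pos"][2])
print(np.mean(F,0),np.std(F,0),np.mean(Z),s["time_s"])
E
```

```text
[  2.0236425    0.57824498 -11.41014426] [0.59631099 0.50229003 0.49036921] 0.18896828202980676 17.2167
```

Average pull is 11.4 N, including about 0.5 N of knob weight. Easing by 0.2 mm and holding.

>>> step_arm(
  increments=[
    {"turn": [0,0,0],"dp": [0,0.2,0],"claw": 0},
    {"turn": [0,0,0],"dp": [0,0,0],"claw": 0},
    {"turn": [0,0,0],"dp": [0,0,0],"claw": 0},
    {"turn": [0,0,0],"dp": [0,0,0],"claw": 0},
    {"turn": [0,0,0],"dp": [0,0,0],"claw": 0},
    {"turn": [0,0,0],"dp": [0,0,0],"claw": 0},
    {"turn": [0,0,0],"dp": [0,0,0],"claw": 0},
    {"turn": [0,0,0],"dp": [0,0,0],"claw": 0},
    {"turn": [0,0,0],"dp": [0,0,0],"claw": 0},
    {"turn": [0,0,0],"dp": [0,0,0],"claw": 0},
    {"turn": [0,0,0],"dp": [0,0,0],"claw": 0},
    {"turn": [0,0,0],"dp": [0,0,0],"claw": 0},
  ],
)

```text
time_s: 18.22
eef_pos: [0.4938, 0.1367, 0.189]
tcp_rot: [-1.338, 0.983, -0.982]
contact_force: [0.0, 0.6, -11.2]
width: 0.0279
```

>>> step_arm(
  increments=[
    {"turn": [0,0,0],"dp": [0,0,0],"claw": 0},
    {"turn": [0,0,0],"dp": [0,0,0],"claw": 0},
    {"turn": [0,0,0],"dp": [0,0,0],"claw": 0},
    {"turn": [0,0,0],"dp": [0,0,0],"claw": 0},
    {"turn": [0,0,0],"dp": [0,0,0],"claw": 0},
    {"turn": [0,0,0],"dp": [0,0,0],"claw": 0},
    {"turn": [0,0,0],"dp": [0,0,0],"claw": 0},
    {"turn": [0,0,0],"dp": [0,0,0],"claw": 0},
    {"turn": [0,0,0],"dp": [0,0,0],"claw": 0},
    {"turn": [0,0,0],"dp": [0,0,0],"claw": 0},
    {"turn": [0,0,0],"dp": [0,0,0],"claw": 0},
    {"turn": [0,0,0],"dp": [0,0,0],"claw": 0},
  ],
)

```text
time_s: 19.22
eef_pos: [0.4938, 0.1368, 0.189]
tcp_rot: [-1.338, 0.982, -0.982]
contact_force: [-0.6, -0.2, -12.2]
width: 0.0287
```

```bash
python3 - <<'E'
from h import *
F=[];Z=[]
for i in range(8):
    c=imaging.camera("side"); s=bot.observe(); F.append(s["contact_force"]);Z.append(s["eef_pos"][2])
print(np.mean(F,0),np.std(F,0),np.mean(Z),s["time_s"])
E
```

```text
[  0.08390616   0.03634439 -11.24266701] [0.5916285 0.3696345 0.4162625] 0.18897246629793749 19.6167
```

>>> step_arm(
  increments=[
    {"turn": [0,0,0],"dp": [0,0.3,0],"claw": 0},
    {"turn": [0,0,0],"dp": [0,0,0],"claw": 0},
    {"turn": [0,0,0],"dp": [0,0,0],"claw": 0},
    {"turn": [0,0,0],"dp": [0,0,0],"claw": 0},
    {"turn": [0,0,0],"dp": [0,0,0],"claw": 0},
    {"turn": [0,0,0],"dp": [0,0,0],"claw": 0},
    {"turn": [0,0,0],"dp": [0,0,0],"claw": 0},
    {"turn": [0,0,0],"dp": [0,0,0],"claw": 0},
    {"turn": [0,0,0],"dp": [0,0,0],"claw": 0},
    {"turn": [0,0,0],"dp": [0,0,0],"claw": 0},
    {"turn": [0,0,0],"dp": [0,0,0],"claw": 0},
    {"turn": [0,0,0],"dp": [0,0,0],"claw": 0},
  ],
)

```text
time_s: 20.62
eef_pos: [0.4939, 0.1367, 0.1887]
tcp_rot: [-1.338, 0.982, -0.982]
contact_force: [0.3, -0.0, -11.6]
width: 0.0288
```

>>> step_arm(
  increments=[
    {"turn": [0,0,0],"dp": [0,0,0],"claw": 0},
    {"turn": [0,0,0],"dp": [0,0,0],"claw": 0},
    {"turn": [0,0,0],"dp": [0,0,0],"claw": 0},
    {"turn": [0,0,0],"dp": [0,0,0],"claw": 0},
    {"turn": [0,0,0],"dp": [0,0,0],"claw": 0},
    {"turn": [0,0,0],"dp": [0,0,0],"claw": 0},
    {"turn": [0,0,0],"dp": [0,0,0],"claw": 0},
    {"turn": [0,0,0],"dp": [0,0,0],"claw": 0},
    {"turn": [0,0,0],"dp": [0,0,0],"claw": 0},
    {"turn": [0,0,0],"dp": [0,0,0],"claw": 0},
    {"turn": [0,0,0],"dp": [0,0,0],"claw": 0},
    {"turn": [0,0,0],"dp": [0,0,0],"claw": 0},
  ],
)

```text
time_s: 21.62
eef_pos: [0.4938, 0.1367, 0.1887]
tcp_rot: [-1.338, 0.982, -0.982]
contact_force: [-0.3, -0.2, -9.6]
width: 0.0282
```

```bash
python3 - <<'E'
from h import *
F=[];Z=[]
for i in range(8):
    c=imaging.camera("side"); s=bot.observe(); F.append(s["contact_force"]);Z.append(s["eef_pos"][2])
print(np.mean(F,0),np.std(F,0),np.mean(Z),s["time_s"])
E
```

```text
[-0.58986844 -0.14613748 -9.99760477] [0.39865564 0.5320108  0.3091353 ] 0.1886949865517949 22.0167
```

About 10.0 N held for over two seconds. Easing down onto the lid and releasing.

>>> step_arm(
  increments=[
    {"turn": [0,0,0],"dp": [0,1,0],"claw": 0},
    {"turn": [0,0,0],"dp": [0,1,0],"claw": 0},
    {"turn": [0,0,0],"dp": [0,1,0],"claw": 0},
    {"turn": [0,0,0],"dp": [0,1,0],"claw": 0},
    {"turn": [0,0,0],"dp": [0,1,0],"claw": 0},
    {"turn": [0,0,0],"dp": [0,1,0],"claw": 0},
    {"turn": [0,0,0],"dp": [0,1,0],"claw": 0},
    {"turn": [0,0,0],"dp": [0,1,0],"claw": 0},
    {"turn": [0,0,0],"dp": [0,0,0],"claw": 0},
    {"turn": [0,0,0],"dp": [0,0,0],"claw": 0},
  ],
)

```text
time_s: 22.85
eef_pos: [0.4941, 0.1368, 0.1808]
tcp_rot: [-1.337, 0.982, -0.983]
contact_force: [0.0, 0.9, -0.4]
width: 0.0279
```

>>> step_arm(
  increments=[
    {"turn": [0,0,0],"dp": [0,0,0],"claw": 0.35},
    {"turn": [0,0,0],"dp": [0,0,0],"claw": 0.4},
    {"turn": [0,0,0],"dp": [0,0,0],"claw": 0.45},
    {"turn": [0,0,0],"dp": [0,0,0],"claw": 0.6},
    {"turn": [0,0,0],"dp": [0,0,0],"claw": 0.75},
    {"turn": [0,0,0],"dp": [0,0,0],"claw": 0.8},
    {"turn": [0,0,0],"dp": [0,0,0],"claw": 0.8},
    {"turn": [0,0,0],"dp": [0,0,0],"claw": 0.8},
  ],
)

```text
time_s: 23.52
eef_pos: [0.4939, 0.1367, 0.1807]
tcp_rot: [-1.338, 0.982, -0.982]
contact_force: [-0.8, -0.6, -0.3]
width: 0.0679
```

>>> step_arm(
  increments=[
    {"turn": [0,0,0],"dp": [0,-4,0],"claw": 0.8},
    {"turn": [0,0,0],"dp": [0,-8,0],"claw": 0.8},
    {"turn": [0,0,0],"dp": [0,-10,0],"claw": 0.8},
    {"turn": [0,0,0],"dp": [0,-12,0],"claw": 0.8},
    {"turn": [0,0,0],"dp": [0,-12,0],"claw": 0.8},
    {"turn": [0,0,0],"dp": [0,-12,0],"claw": 0.8},
    {"turn": [0,0,0],"dp": [0,-12,0],"claw": 0.8},
    {"turn": [0,0,0],"dp": [15,-10,0],"claw": 0.8},
    {"turn": [0,0,0],"dp": [15,0,0],"claw": 0.8},
    {"turn": [0,0,0],"dp": [15,0,0],"claw": 0.8},
    {"turn": [0,0,0],"dp": [15,0,0],"claw": 0.8},
    {"turn": [0,0,0],"dp": [0,0,0],"claw": 0.8},
  ],
)

```text
time_s: 24.52
eef_pos: [0.5126, 0.0779, 0.262]
tcp_rot: [-1.336, 0.982, -0.985]
contact_force: [0.1, -0.3, 0.7]
width: 0.0683
```

```bash
python3 - <<'E'
from h import *
s=bot.observe(); w=imaging.camera("wrist"); sd=imaging.camera("side"); t=imaging.camera("top")
print(s["eef_pos"],s["contact_force"],s["time_s"])
a=cv2.resize(w["color"],(640,400)); b=cv2.resize(sd["color"][120:340,210:420],(210,220)); 
canvas=np.zeros((600,800,3),np.uint8); canvas[:300,:480]=cv2.resize(w["color"],(480,300)); canvas[:300,480:]=cv2.resize(sd["color"][120:340,200:434],(320,300)); canvas[300:,:]=cv2.resize(t["color"][150:300,140:340],(800,600))[:300] if 0 else cv2.resize(t["color"][150:262,140:439],(800,300))
cv2.imwrite("pics/fin.png",canvas)
print("wrist pred seated top",project(w,[.4935,.1383,.1355],s), "side",project(sd,[.4935,.1383,.1355]),project(sd,[.4935,.1383,.098]))
print(blobs(sd["color"],"blue",40),blobs(t["color"],"blue",40))
E
```

```text
[0.51256376 0.07787017 0.26197951] [ 0.11452811 -0.28375614  0.65731879] 24.5167
wrist pred seated top [318.02279242 129.34886676] side [270.32714284 271.15779253] [272.66710271 284.37693413]
[([179.6, 180.3], [167, 169, 24, 21, 330]), ([114.6, 236.2], [111, 232, 8, 9, 43]), ([100.7, 255.7], [86, 242, 30, 28, 334]), ([271.8, 275.7], [260, 261, 23, 31, 479]), ([58.2, 282.7], [49, 273, 20, 20, 211]), ([293.4, 297.8], [289, 293, 10, 10, 60]), ([389.7, 379.3], [380, 370, 20, 20, 283])] [([249.8, 62.7], [237, 53, 23, 17, 209]), ([174.5, 71.3], [166, 63, 17, 17, 158]), ([154.7, 79.0], [139, 70, 31, 17, 262]), ([115.2, 81.6], [109, 75, 13, 14, 153]), ([406.8, 86.1], [401, 80, 13, 13, 164]), ([418.3, 325.7], [402, 301, 39, 59, 273])]
```

View pics/fin.png

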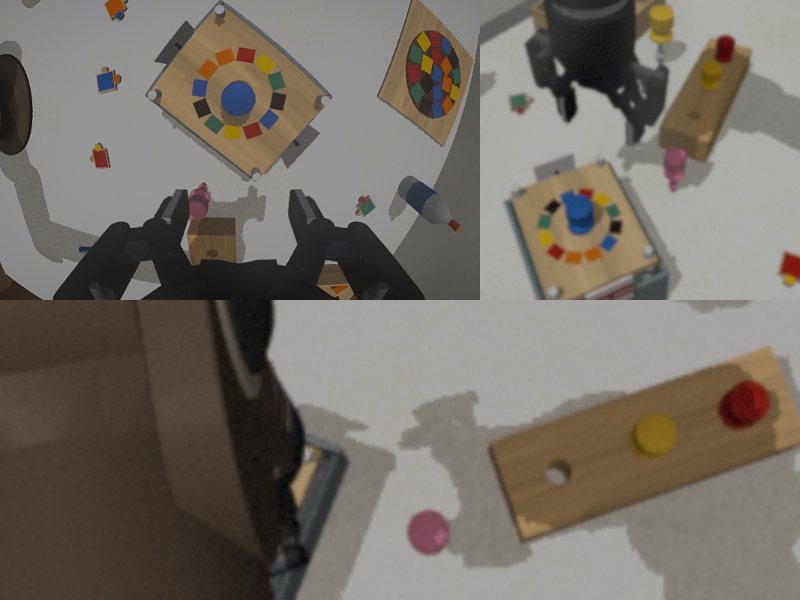

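The composite shows the blue knob upright and centred on the lid (wrist part (238,98), side part (579,215)). Red and yellow are still in the rack, pink is where it was, and the gripper is clear of everything. Handing in.

```bash
python3 -c "
from rig import ticket; print(ticket.sign_off())"
```

```text
the job is handed in; nothing more can be done
None
```

I took the blue knob from the rack and pressed it into the lid's socket. It snapped past the jaws, at a reading of at most about 6 N, and the flange came down at the expected height with 5.4 N on it. I then pulled it up for about 5 s, at roughly 11 N and then at an average of 10.0 N for the last 2 s or so. After that I eased off, let go and moved clear, and handed the job in with the robot's clock at about 25 s.

**Last checks:** the final pictures show the knob upright and centred on the lid, the red and yellow knobs in the rack, and the gripper touching nothing. The lid's height and the flange gap were not measured directly; I judged both from the wrist force and the tool height.

**Disagreements:**
- The first three move calls were refused because each row needs all three fields; nothing moved.
- The top and wrist cameras differed by about 2–3 mm, so I used the wrist camera's positions.
- Single force readings during the pull varied between about 9.6 and 12.2 N, and each includes about 0.5 N for the knob's weight.

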